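# Lock the blue sweets chest with its hidden-slot key

## Task

Lock the blue chest with the orange-handled key from the wooden stand: rest the blade lightly in the lock's round bore, turn it gently back and forth until it drops fully into the hidden slot, then turn it clockwise to the stop so that the brass bolt is thrown all the way into the keeper. Then draw the key out and stand it back upright in its hole in the stand, fully home, and let go. Never force the key against the lock (keep well under 35 N), and leave everything else on the table and chest where it is.

Things in the scene. Friction and masses are not known exactly. Their poses are not given: they have to be found in the camera images.
- key: Loose key, 92 mm tall, 130 g, standing upright in the stand, handle up. Origin: centre of the blade's lower end; z runs up the key. From there up: flat steel blade 26 mm wide (x) x 6 mm thick (y) to 18 mm; barrel 16 mm across to 34 mm; round collar 40 mm across to 40 mm; neck 14 mm across to 52 mm; then the handle. A half turn about z makes no difference.
- key_handle (a point): Centre of the key's flat orange handle, on the key's axis 72 mm above its tip: handle 46 mm wide (x) x 14 mm thick (y) x 40 mm tall, in the same plane as the blade; axes as the key's.
- stand: Fixed wooden tool stand, 170 (x) x 75 (y) x 50 mm; origin at the centre of its underside. Two wooden shaping tools stand fixed in it, 58 mm to -x and 60 mm to +x of the key's hole, rising to 137 mm above the table.
- stand_hole (a point): Centre of the mouth of the stand's key hole, on the stand's top 50 mm above the table: a round hole 31 mm across, 44 mm deep, where the key stands at the start and must end. The collar rests on the stand's top, so the key's tip is then 34 mm below this point; any turn of the key about its axis will do.
- chest: Fixed blue insulated chest, 270 (x) x 330 (y) mm, lid top 170 mm above the table; origin under its centre, x points to its hinged rear. On the lid near the front (-x) edge is a black lock case 70 (x) x 84 (y) x 32 mm with a round key bore; in front of it, at the lid's edge, a steel keeper staple rises 28 mm over the lid. A wooden mould lies on the lid's rear.
- keyhole (a point): Centre of the mouth of the lock's vertical key bore, on top of the lock case 202 mm above the table; axes as the chest's, z up. The bore is 31 mm across (3 mm bevel). 14 mm below the mouth lies the flat face of the turning plug, with the slot in it.
- slot (a point): Centre of the slot's floor, 26 mm below the bore's mouth; axes as the chest's, NOT the slot's. The slot is 27.8 x 7.8 mm, 12 mm deep. Its long side lies within 0.5 rad either side of the chest's x axis, at an angle that differs each time, hidden by a thin dark dust flap without resistance; the blade drops in within about 0.07 rad of it. A key sliding on the face under 7 N does not turn the plug.
- bolt (a joint): Throw of the lock's brass bolt towards the chest's front, into the keeper: 0 drawn in (start), 0.017 m fully thrown. With the key in the slot the plug turns only clockwise seen from above, 1.2 rad (69 degrees) to a firm stop, with about 0.1 N m; the bolt moves in proportion, both stay where left. At the stop, 0.35 N m on the key already presses 35 N on the lock.
- mould: Bystander: small wooden sweet mould 85 x 55 x 22 mm on the rear of the chest's lid; origin under its centre.
- tumbler: Bystander: glass tumbler, 68 mm across, 85 mm high; origin under its centre.
- sweet_a: Bystander: green pumpkin-shaped sweet, 52 mm across, 37 mm high, on the dark slate; origin under its centre.
- sweet_b: Bystander: pale green pumpkin-shaped sweet, 46 mm across, 33 mm high, on the slate; origin under its centre.
- shaper: Bystander: wooden shaping bar 120 x 28 x 18 mm on the slate; origin under its centre.
- clearbox: Bystander: clear plastic box with white lid, 158 x 208 x 56 mm; origin under its centre.
- phone: Bystander: mobile phone lying flat, 148 x 74 x 8 mm; origin under its centre.
- pencil: Bystander: yellow pencil, 180 mm long, 8 mm thick, lying flat; origin under its centre.

How it is judged:
On the way, in this order (a step that is already met when the one before it is completed fails the run):
1. the key's blade is dropped fully into the hidden slot, the bolt still drawn in (z of key in the frame of keyhole below -0.022 m and horizontal distance between key and keyhole below 0.005 m and angle between key's own z axis and vertical below 0.12 rad and value of joint bolt below 0.003 m), for 0.1 s.
2. the bolt is thrown fully with the key in the lock (value of joint bolt above 0.0155 m and z of key in the frame of keyhole below -0.018 m and horizontal distance between key and keyhole below 0.008 m), for 0.1 s.
At the end, for the whole second after the job is handed in: The bolt is thrown at least 15.5 of its 17 mm, and the key stands at rest and upright (within 0.08 rad) in the stand's hole, its axis within 6 mm of the hole's and its tip at least 30 mm below the stand's top (34 mm when fully home) (value of joint bolt above 0.0155 m and horizontal distance between key and stand_hole below 0.006 m and z of key in the frame of stand_hole below -0.03 m and angle between key's own z axis and vertical below 0.08 rad and linear speed of key below 0.02 m/s); the robot touches nothing.
It fails at once if the key is forced against the lock or chest with more than 35 N (contact force between key and chest above 35 N).
It fails at once if a bystander is moved more than 20 mm (distance of any of mould, tumbler, sweet_a, sweet_b, shaper, clearbox, phone, pencil from where it was at the start of the episode above 0.02 m).
It also fails if it takes over 64 s, if anything falls off the work surface, if the arm or the gripper's body presses on something with over 40 N, if the wrist force passes 120 N, or if a joint passes its speed limit or range.

## Robot

A 7-joint arm with a two-finger parallel gripper is mounted at the origin on the work surface. World frame = base frame: x ahead of the robot, y to its left, z up, the work surface at z = 0. Lengths are in m, angles in rad, forces in N, time in s.
With the tool pointing down it reaches from about 0.4 to 0.875 m from the base axis. Payload 19.3 kg.
Tool frame: the origin (TCP) lies midway between the tips of the shut fingers; the grasp point (between the pads) lies 19 mm behind it; z points along the fingers, y is the direction in which the jaws open and shut (so a half turn about z gives the same grasp; the last joint's range is limited). The gripper opens to 85 mm and grips with 20 to 120 N. Pads are 22 mm wide; open, the fingers measure 114 mm over their backs; the gripper's body (76 mm by 85 mm) begins 54 mm behind the grasp point. The pads swing forward as they close: fully open they stand 13 mm farther back than shut.
Start: joints at [-1.399, 0.521, -0.036, 1.599, 0.021, 1.021, -0.113], TCP at [0.15, 0.607, 0.231] pointing down, gripper open.
Joint ranges: [-2.91, 2.91], [-0.3, 2.13], [-1.5, 1.42], [0.17, 2.43], [-1.26, 4.41], [0.16, 1.93], [-2.52, 2.52]. Speed limits (rad/s): [1.89, 1.89, 2.39, 2.39, 3.01, 3.01, 3.01].

## Interface

Orientations are given as [roll, pitch, yaw] about the fixed x, y, z axes, in that order (R = Rz(yaw) Ry(pitch) Rx(roll)).
In Python, from workcell import bot gives the robot as it stands.
- The arm moves only by the tool servo_tool, never from a script. Its argument "plan" is a list of rows, each a list of 5 numbers: the shift along the world's x, y, z in mm, then the turn about the world's z in rad, then the gripper's target within -1 to 1 (shut at 1, half-way at 0, fully open at -1). In form: [[tx, ty, tz, yaw, jaw], ...]. A call has exactly 10 rows; each row is the pose to reach, as a shift and turn from the pose commanded when the call began; what a row does not reach only later rows make up. A row lasts 1/12 s, in which the tool goes at most 41.7 mm and 7.16 degrees, less where a joint would pass 70% of its speed; a pose out of reach is approached as far as the arm can. A call with a gripper value outside its range is refused whole. The fingers move at their own pace and stop on an object; "squeeze" is the grip in N (left out, the last holds). Time passes only in rows, so rows that repeat a pose let the fingers close, or fill a call up. It gives the time, the measured TCP pose, the force and the opening at its end, in the units of the state.
- bot.observe(): the state, without advancing time (a new reading comes with each control period).
- bot.grab_frame(name): name is "scene" or "side" or "wrist"; returns the picture (400x640x3 uint8, blue, green, red); there is no depth.
- bot.calibration(name): a dict with "fx", "fy", "cx", "cy" (pixels), "k1" (the pictures are not rectified: a ray, as slopes to the right and down, at radius r is drawn at 1 + k1 r^2 times it, then the intrinsics apply), "T" (4x4, takes a point from camera to world coordinates). Camera axes: x right, y down, z forward; pixel columns grow to the right and rows downward; lengths in m; the calibration is good to about 2 mm. A picture is of the moment at which its call begins: read the wrist's pose just before it. calibration takes no time and is no camera call; for the wrist camera it gives the pose at the moment of the call.
- bot.job_done(): hands the job in, once; it reports no verdict.
The state is a dict: "clock": time; "qpos": joint angles; "qd": joint speeds; "joint_efforts": joint torques, N m; "position": TCP position; "tool_rot": TCP orientation; "force": force on the tool from outside, world axes, zero at the start; "moment": the same for the moment, N m; "grip_width": finger opening in m.
Only numpy, scipy, OpenCV 4.12 (cv2) and the standard library are available. Lean on these libraries where they do the work, as an engineer would, in place of code of your own. Each camera call takes 0.05 s, during which the arm holds its last target.

## Working session

There is one attempt and no reset: what is moved stays moved. The work goes in short steps, Python scripts to look and compute and a tool call to move; the robot and the scene stay as the last step left them, time stands still between calls to the robot, and variables do not carry over. Pictures are saved under pics/ and viewed, and the job is handed in when it is done.

Besides the shell and the picture viewer there is one more tool, called after ">>>" in YAML: its name, and indented under it one key for each argument. servo_tool: Moves the arm, as the interface text tells. Its arguments: {"type":"object","properties":{"plan":{"type":"array","items":{"type":"array","items":{"type":"number"}}},"squeeze":{"type":"number"}},"required":["plan"]}

```bash
mkdir -p pics; ls
python3 - <<'E'
from workcell import bot
import cv2,numpy as np
s=bot.observe();print(s)
for n in ["scene","side","wrist"]:
    c=bot.calibration(n);print(n,{k:(np.round(v,4).tolist() if k=="T" else v) for k,v in c.items()})
    cv2.imwrite(f"pics/{n}0.png",bot.grab_frame(n))
E
```

```text
pics
{'clock': 0.0, 'qpos': array([-1.39925553,  0.52202794, -0.03632173,  1.59996413,  0.02116402,
        1.02108701, -0.11280986]), 'qd': array([ 0.00045156, -0.00143898, -0.00089829,  0.00115642,  0.00192606,
       -0.00039996,  0.00199042]), 'joint_efforts': array([-8.87269471e-04, -9.27103114e+01,  1.97882608e+00, -3.69927406e+01,
        1.76706706e-02,  8.19451350e-03,  3.95864777e-05]), 'position': array([0.14957267, 0.60651425, 0.23073281]), 'tool_rot': array([-3.14049063e+00,  4.94406685e-05,  2.89980753e+00]), 'force': array([-0.2266172 ,  0.34115916,  0.24134657]), 'moment': array([-0.02090605, -0.03110587,  0.02829596]), 'grip_width': 0.08536800290635216}
scene {'fx': 431.03369301300324, 'fy': 431.03369301300324, 'cx': 316.1961942621882, 'cy': 199.6090801943865, 'k1': -0.10232936709278301, 'T': [[-0.843, 0.3606, -0.3992, 1.1014], [0.5377, 0.5892, -0.6031, 0.878], [0.0177, -0.723, -0.6906, 1.1529], [0.0, 0.0, 0.0, 1.0]]}
side {'fx': 440.1419049377907, 'fy': 440.1419049377907, 'cx': 321.4398139060639, 'cy': 203.36702942843453, 'k1': -0.10324974772792188, 'T': [[0.9592, -0.1556, 0.236, 0.1973], [-0.2824, -0.4903, 0.8245, -1.1263], [-0.0126, -0.8575, -0.5143, 0.8519], [0.0, 0.0, 0.0, 1.0]]}
wrist {'fx': 332.12141429930523, 'fy': 332.12141429930523, 'cx': 320.2432705971887, 'cy': 204.76288397779683, 'k1': -0.03241923636051687, 'T': [[0.2401, 0.9324, 0.2701, 0.081], [0.9707, -0.2301, -0.0688, 0.6248], [-0.002, 0.2788, -0.9604, 0.3735], [0.0, 0.0, 0.0, 1.0]]}
```

View pics/scene0.png

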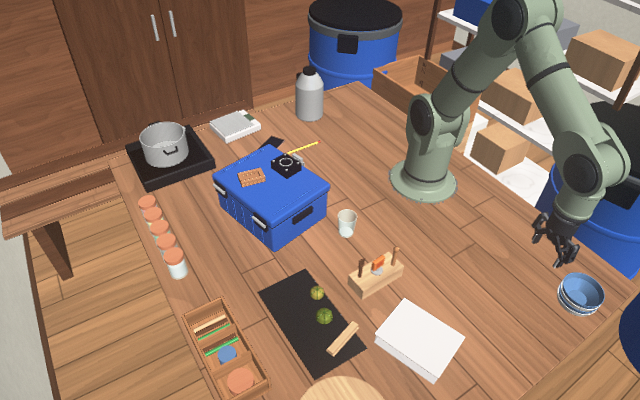

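View pics/side0.png

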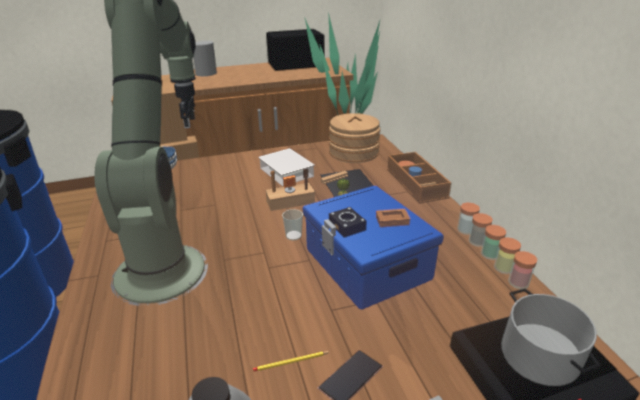

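View pics/wrist0.png

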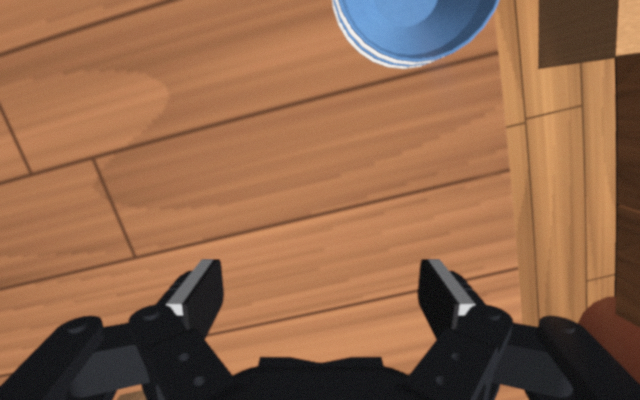

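Run:
```python
import cv2
a=cv2.imread("pics/scene0.png");b=cv2.imread("pics/side0.png")
cv2.imwrite("pics/c1.png",cv2.resize(a[235:305,330:430],None,fx=8,fy=8,interpolation=cv2.INTER_CUBIC))
cv2.imwrite("pics/c2.png",cv2.resize(a[140:190,230:330],None,fx=8,fy=8,interpolation=cv2.INTER_CUBIC))
cv2.imwrite("pics/c3.png",cv2.resize(b[145:215,250:330],None,fx=8,fy=8,interpolation=cv2.INTER_CUBIC))
cv2.imwrite("pics/c4.png",cv2.resize(b[190:260,310:410],None,fx=8,fy=8,interpolation=cv2.INTER_CUBIC))
```

```text
(no output)
```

View pics/c1.png

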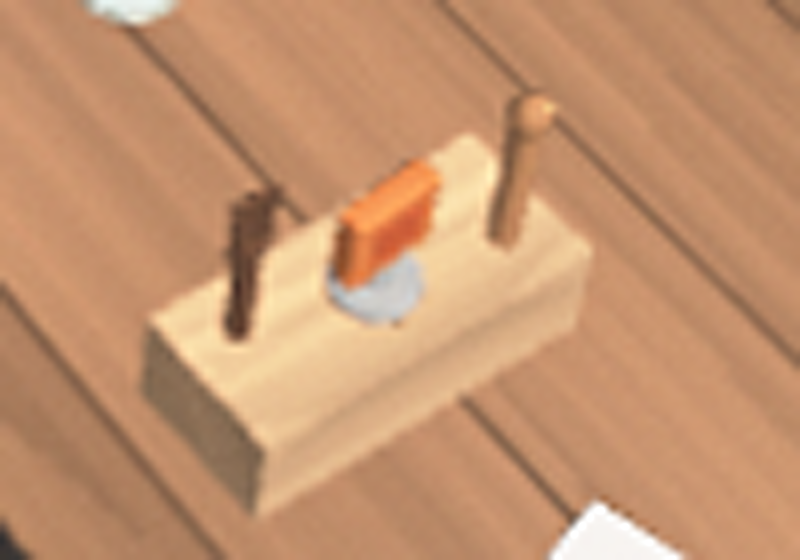

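View pics/c2.png

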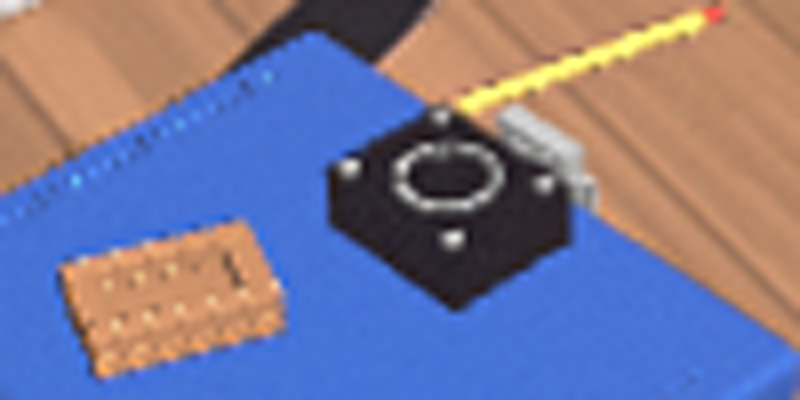

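View pics/c3.png

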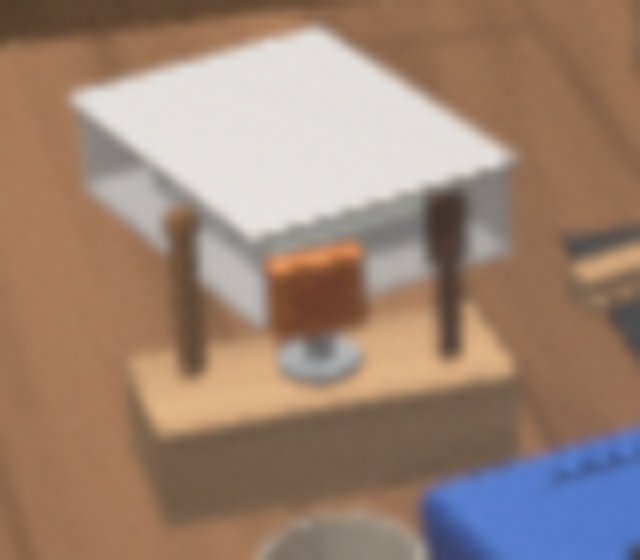

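View pics/c4.png

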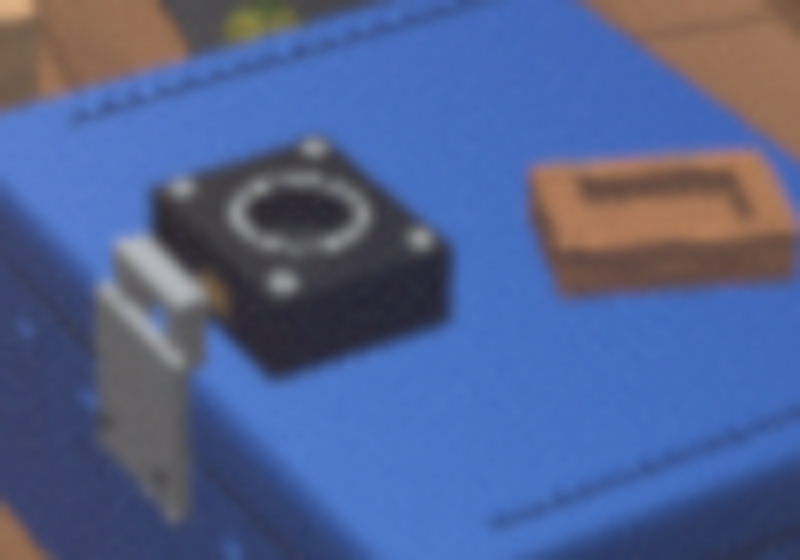

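```bash
cat > h.py <<'E'
from workcell import bot
import cv2,numpy as np
def ray(n,uv,c=None):
    c=c or bot.calibration(n)
    K=np.array([[c['fx'],0,c['cx']],[0,c['fy'],c['cy']],[0,0,1.]])
    p=cv2.undistortPoints(np.array([[uv]],float),K,np.array([c['k1'],0,0,0,0.]))[0,0]
    T=np.array(c['T']); d=T[:3,:3]@np.array([p[0],p[1],1]); return T[:3,3],d/np.linalg.norm(d)
def onz(n,uv,z,c=None):
    o,d=ray(n,uv,c); return o+d*(z-o[2])/d[2]
def tri(*rs):
    A=0;b=0
    for o,d in rs:
        P=np.eye(3)-np.outer(d,d);A=A+P;b=b+P@o
    return np.linalg.solve(A,b)
def cr(x0,y0,u,v,f=8): return (x0+(u+.5)/f-.5,y0+(v+.5)/f-.5)
E
python3 - <<'E'
from h import *
np.set_printoptions(precision=4,suppress=True)
S=lambda u,v:cr(330,235,u,v); D=lambda u,v:cr(250,145,u,v)
L=lambda u,v:cr(230,140,u,v); M=lambda u,v:cr(310,190,u,v)
print("collar",onz("scene",S(377,285),.056),onz("side",D(320,356),.056),tri(ray("scene",S(377,285)),ray("side",D(320,356))))
print("hole",onz("scene",L(447,177),.202),onz("side",M(300,212),.202),tri(ray("scene",L(447,177)),ray("side",M(300,212))))
print("tools scene",onz("scene",S(237,335),.05),onz("scene",S(505,243),.05))
print("tools side",onz("side",D(193,373),.05),onz("side",D(449,354),.05))
print("handle edge",onz("scene",S(343,222),.108),onz("scene",S(428,160),.108),"front",onz("scene",S(355,237),.108),onz("scene",S(440,178),.108))
print("hside",onz("side",D(266,262),.108),onz("side",D(362,245),.108))
print("lock screws scene",[onz("scene",L(*p),.202) for p in[(348,167),(441,118),(545,183),(453,238)]])
print("lock screws side",[onz("side",M(*p),.202) for p in[(183,187),(315,148),(421,238),(283,283)]])
E
```

```text
collar [0.4779 0.2931 0.056 ] [0.4785 0.2851 0.056 ] [0.4781 0.2913 0.0533]
hole [ 0.5402 -0.1718  0.202 ] [ 0.5433 -0.1704  0.202 ] [ 0.5418 -0.1711  0.2029]
tools scene [0.5365 0.2798 0.05  ] [0.4174 0.3009 0.05  ]
tools side [0.4204 0.2979 0.05  ] [0.5389 0.2791 0.05  ]
handle edge [0.4999 0.2901 0.108 ] [0.4529 0.2836 0.108 ] front [0.5005 0.2983 0.108 ] [0.4545 0.2931 0.108 ]
hside [0.4562 0.287  0.108 ] [0.502  0.2899 0.108 ]
lock screws scene [array([ 0.5739, -0.2006,  0.202 ]), array([ 0.5216, -0.21  ,  0.202 ]), array([ 0.5055, -0.1457,  0.202 ]), array([ 0.5586, -0.1339,  0.202 ])]
lock screws side [array([ 0.51 , -0.143,  0.202]), array([ 0.5621, -0.1325,  0.202 ]), array([ 0.5769, -0.1982,  0.202 ]), array([ 0.5235, -0.2099,  0.202 ])]
```

>>> servo_tool:
  plan:
    - [20,-19,0,0.03,-1]
    - [52,-50,0,0.06,-1]
    - [85,-82,0,0.1,-1]
    - [118,-113,0,0.14,-1]
    - [150,-145,0,0.18,-1]
    - [183,-177,0,0.22,-1]
    - [216,-209,0,0.26,-1]
    - [249,-240,0,0.3,-1]
    - [280,-270,0,0.33,-1]
    - [300,-290,0,0.34,-1]

```text
clock: 0.98
position: [0.4403, 0.3253, 0.2313]
tool_rot: [3.142, -0.0, -3.041]
force: [0.9, 0.7, 0.5]
grip_width: 0.0852
```

>>> servo_tool:
  plan:
    - [10,-9,0,0,-1]
    - [20,-18,0,0,-1]
    - [28,-26,0,0,-1]
    - [28,-26,0,0,-1]
    - [28,-26,0,0,-1]
    - [28,-26,0,0,-1]
    - [28,-26,0,0,-1]
    - [28,-26,0,0,-1]
    - [28,-26,0,0,-1]
    - [28,-26,0,0,-1]
  squeeze: 50

```text
clock: 1.82
position: [0.4669, 0.3014, 0.2313]
tool_rot: [3.142, -0.0, -3.043]
force: [-0.2, -0.7, -0.1]
grip_width: 0.0856
```

Run:
```python
from h import *
import json
s=bot.observe();c=bot.calibration("wrist")
im=bot.grab_frame("wrist")
c['T']=np.array(c['T']).tolist();json.dump(c,open("w1.json","w"))
print(s['position'],s['tool_rot'],s['qpos'].round(3),c['T'])
cv2.imwrite("pics/w1.png",im)
```

```text
[0.46694457 0.30138583 0.2313006 ] [ 3.14159027e+00 -3.55556288e-05 -3.04283612e+00] [-0.665  0.411 -0.02   1.785  0.01   0.945  0.981] [[-0.0979266429097788, 0.955840892774956, 0.27708944459793805, 0.39659246897726536], [0.9951926460196943, 0.09444692662939368, 0.025910911959623213, 0.2957536959614056], [-0.0014035372236213578, 0.2782947461764865, -0.9604946977124991, 0.374020229639754], [0.0, 0.0, 0.0, 1.0]]
```

View pics/w1.png

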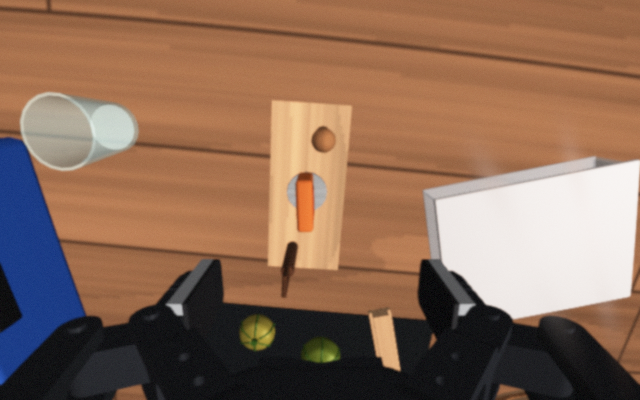

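Run:
```python
from h import *
a=cv2.imread("pics/w1.png")
cv2.imwrite("pics/w1c.png",cv2.resize(a[160:240,260:360],None,fx=7,fy=7,interpolation=cv2.INTER_CUBIC))
```

```text
(no output)
```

View pics/w1c.png

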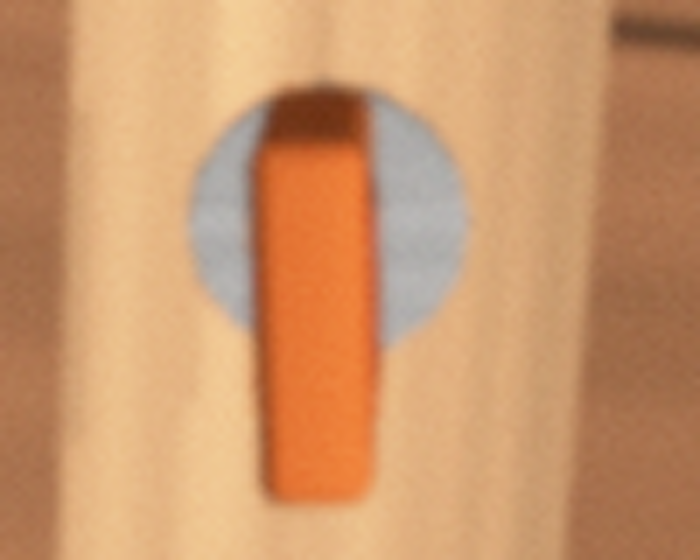

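Run:
```python
from h import *
import json
np.set_printoptions(precision=4,suppress=True)
c=json.load(open("w1.json"));W=lambda u,v:cr(260,160,u,v,7)
print(onz(0,W(329,222),.056,c))
P=[onz(0,W(*p),.108,c) for p in [(256,145),(370,142),(266,502),(375,502)]]
a=(P[0]+P[1])/2;b=(P[2]+P[3])/2
print(P,(a+b)/2,b-a,np.arctan2(*(b-a)[1::-1]))
# cross check keyhole from later
```

```text
[0.4759 0.2896 0.056 ]
[array([0.4546, 0.2813, 0.108 ]), array([0.4529, 0.2945, 0.108 ]), array([0.4987, 0.286 , 0.108 ]), array([0.4974, 0.2992, 0.108 ])] [0.4759 0.2902 0.108 ] [0.0443 0.0047 0.    ] 0.10525917866187981
```

>>> servo_tool:
  plan:
    - [4,-5,-10,0.005,-1]
    - [9,-11.4,-40,0.005,-1]
    - [9,-11.4,-75,0.005,-1]
    - [9,-11.4,-110,0.005,-1]
    - [9,-11.4,-135,0.005,-1]
    - [9,-11.4,-152,0.005,-1]
    - [9,-11.4,-159,0.005,-1]
    - [9,-11.4,-159,0.005,-1]
    - [9,-11.4,-159,0.005,-1]
    - [9,-11.4,-159,0.005,0]
  squeeze: 50

```text
clock: 2.7
position: [0.4768, 0.2899, 0.0734]
tool_rot: [3.141, 0.001, -3.039]
force: [0.8, -1.0, 0.3]
grip_width: 0.0755
```

>>> servo_tool:
  plan:
    - [0,0,0,0,0.4]
    - [0,0,0,0,0.6]
    - [0,0,0,0,1]
    - [0,0,0,0,1]
    - [0,0,0,0,1]
    - [0,0,0,0,1]
    - [0,0,0,0,1]
    - [0,0,0,0,1]
    - [0,0,0,0,1]
    - [0,0,0,0,1]
  squeeze: 50

```text
clock: 3.53
position: [0.4763, 0.2897, 0.0725]
tool_rot: [3.142, 0.0, -3.038]
force: [-0.7, -1.2, 4.8]
grip_width: 0.0134
```

Run:
```python
from h import *
s=bot.observe()
cv2.imwrite("pics/w2.png",bot.grab_frame("wrist"))
print(s)
```

```text
{'clock': 3.5333, 'qpos': array([-0.63705468,  0.63603876, -0.02189834,  1.89888702,  0.02296621,
        0.60666708,  1.00037542]), 'qd': array([-0.00102416,  0.00058281, -0.00056936,  0.00045436, -0.00128549,
       -0.00031111, -0.00028295]), 'joint_efforts': array([-3.26679256e-01, -8.81336975e+01,  2.39080042e+00, -2.42568362e+01,
       -4.03913856e-02, -4.03228160e-01, -9.36359604e-03]), 'position': array([0.47631347, 0.28970382, 0.07250439]), 'tool_rot': array([ 3.14154105e+00,  2.47554460e-04, -3.03847574e+00]), 'force': array([-0.65901413, -1.15390098,  4.81993853]), 'moment': array([-0.2419406 ,  0.21470514,  0.01309105]), 'grip_width': 0.013444891455215859}
```

View pics/w2.png

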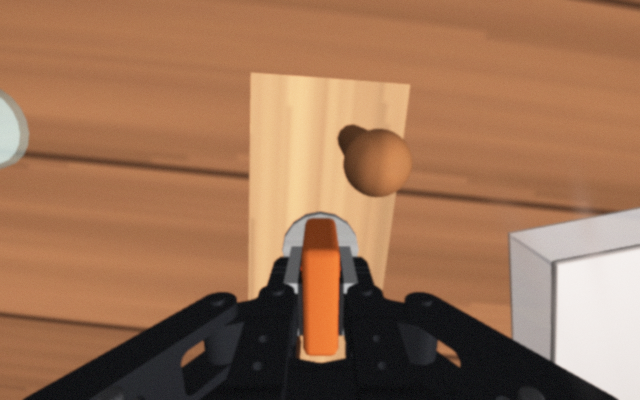

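>>> servo_tool:
  plan:
    - [0,0,5,0,1]
    - [0,0,20,0,1]
    - [0,0,45,0,1]
    - [0,0,75,0,1]
    - [0,0,110,0,1]
    - [0,0,145,0,1]
    - [0,-5,180,0,1]
    - [4,-20,205,0,1]
    - [10,-45,222,0,1]
    - [15,-75,230,0,1]

```text
clock: 4.42
position: [0.4915, 0.2153, 0.305]
tool_rot: [3.14, 0.003, -3.036]
force: [0.4, -0.4, -1.6]
grip_width: 0.0133
```

>>> servo_tool:
  plan:
    - [12,-35,0,0,1]
    - [24,-72,0,0,1]
    - [36,-110,0,0,1]
    - [48,-148,0,0,1]
    - [60,-186,0,0,1]
    - [72,-224,0,0,1]
    - [84,-262,0,0,1]
    - [96,-300,0,0,1]
    - [105,-330,0,0,1]
    - [110,-350,0,0,1]

```text
clock: 5.25
position: [0.6012, -0.1391, 0.3022]
tool_rot: [-3.141, -0.0, -3.041]
force: [0.3, -0.5, -2.0]
grip_width: 0.0134
```

>>> servo_tool:
  plan:
    - [3,-15,0,0,1]
    - [4,-25,0,0,1]
    - [5,-33,0,0,1]
    - [5,-36,0,0,1]
    - [5,-36,0,0,1]
    - [5,-36,0,0,1]
    - [5,-36,0,0,1]
    - [5,-36,0,0,1]
    - [5,-36,0,0,1]
    - [5,-36,0,0,1]

```text
clock: 6.08
position: [0.6062, -0.1709, 0.3023]
tool_rot: [3.142, 0.0, -3.038]
force: [-0.2, -0.4, -1.9]
grip_width: 0.0136
```

Run:
```python
from h import *
import json
s=bot.observe();c=bot.calibration("wrist")
im=bot.grab_frame("wrist")
c['T']=np.array(c['T']).tolist();json.dump(c,open("w3.json","w"))
cv2.imwrite("pics/w3.png",im)
print(s['position'],s['tool_rot'],s['force'],s['moment'],s['qpos'],s['grip_width'])
```

```text
[ 0.60622823 -0.17092229  0.30233534] [ 3.14152859e+00  5.57004711e-05 -3.03793764e+00] [-0.21890523 -0.42075494 -1.91403121] [ 0.04133582  0.00342614 -0.01933467] [ 0.07307404  0.47277179  0.16166086  1.50609973 -0.07980008  1.16913685
  1.92296441] 0.013646898021947965
```

View pics/w3.png

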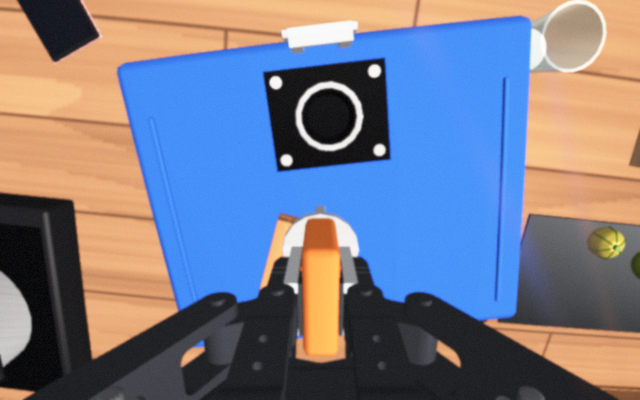

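Run:
```python
from h import *
a=cv2.imread("pics/w3.png")
cv2.imwrite("pics/w3c.png",cv2.resize(a[50:180,255:400],None,fx=5,fy=5,interpolation=cv2.INTER_CUBIC))
cv2.imwrite("pics/w3d.png",cv2.resize(a[195:365,270:370],None,fx=5,fy=5,interpolation=cv2.INTER_CUBIC)[:600*2:1][:850])
```

```text
(no output)
```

View pics/w3c.png

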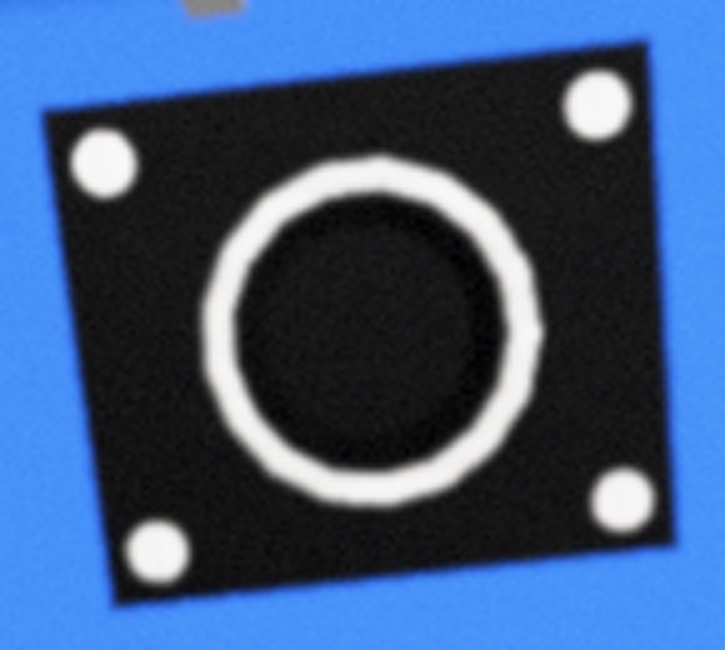

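Run:
```python
from h import *
a=cv2.imread("pics/w3.png")
cv2.imwrite("pics/w3e.png",cv2.resize(a[200:280,270:370],None,fx=7,fy=7,interpolation=cv2.INTER_CUBIC))
```

```text
(no output)
```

View pics/w3e.png

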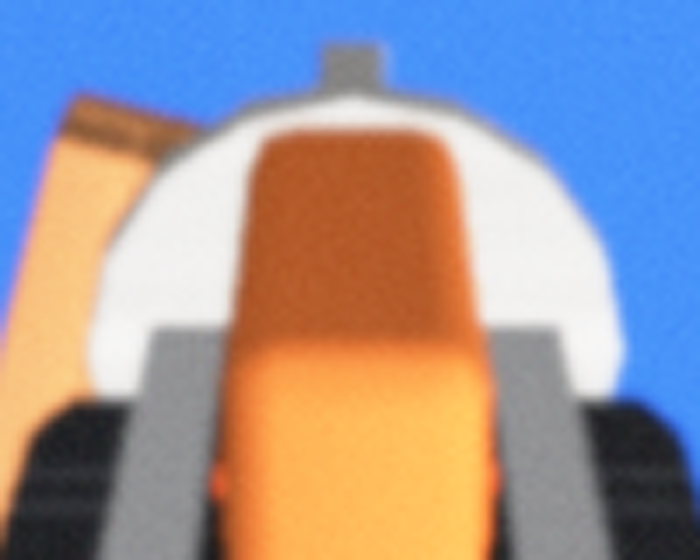

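Run:
```python
from h import *
import json
np.set_printoptions(precision=4,suppress=True)
c=json.load(open("w3.json"));W=lambda u,v:cr(255,50,u,v,5);E=lambda u,v:cr(270,200,u,v,7)
k=onz(0,W(371.5,331),.202,c);print("bore",k)
sc=[onz(0,W(*p),.202,c)for p in[(104,163),(597,105),(622,499),(157,552)]];print(np.array(sc),np.mean(sc,0))
for i,j,o in[(0,1,1),(3,2,1),(0,3,0),(1,2,0)]:
    d=sc[j]-sc[i];print(np.linalg.norm(d),np.arctan2(d[1],d[0])-o*np.pi/2)
t=np.array([.60622823,-.17092229,.30233534]);yaw=-3.03794
R=np.array([[np.cos(yaw),np.sin(yaw)],[-np.sin(yaw),np.cos(yaw)]])
def loc(p):return R@(p-t)[:2]
print("blade tip top edge",loc(onz(0,E(354,45),t[2]-.0565,c)),[loc(onz(0,E(u,45),t[2]-.0565,c)) for u in(324,383)])
zc=t[2]-.0565+.040
print("collar L/R",loc(onz(0,E(88,350),zc,c)),loc(onz(0,E(625,350),zc,c)),"top",loc(onz(0,E(354,95),zc,c)))
zt=t[2]-.0565+.092
print("handle edge",loc(onz(0,E(235,340),zt,c)),loc(onz(0,E(485,340),zt,c)))
```

```text
bore [ 0.5401 -0.1707  0.202 ]
[[ 0.5214 -0.2099  0.202 ]
 [ 0.5069 -0.1432  0.202 ]
 [ 0.5598 -0.1318  0.202 ]
 [ 0.5746 -0.1985  0.202 ]] [ 0.5407 -0.1709  0.202 ]
0.0682975845553627 0.21395323713105596
0.06835433643160607 0.21702581196073467
0.05435829288056394 0.2113134054651606
0.054148149993788024 0.21234528941430467
blade tip top edge [ 0.012  -0.0009] [array([0.012 , 0.0018]), array([ 0.012 , -0.0035])]
collar L/R [0.0002 0.0188] [ 0.0002 -0.0211] top [ 0.02  -0.001]
handle edge [0.0237 0.0049] [ 0.0237 -0.0076]
```

>>> servo_tool:
  plan:
    - [-5,0,0,0.03,1]
    - [-15,-0.2,0,0.09,1]
    - [-28,-0.4,0,0.16,1]
    - [-42,-0.6,0,0.23,1]
    - [-54,-0.6,0,0.3,1]
    - [-62,-0.6,0,0.37,1]
    - [-65.7,-0.6,-10,0.44,1]
    - [-65.7,-0.6,-25,0.48,1]
    - [-65.7,-0.6,-36,0.5,1]
    - [-65.7,-0.6,-40,0.5,1]

```text
clock: 6.97
position: [0.54, -0.1718, 0.2608]
tool_rot: [3.14, -0.001, -2.538]
force: [-0.1, -0.1, -2.0]
grip_width: 0.0131
```

Run:
```python
from h import *
s=bot.observe()
print(s['position'],s['tool_rot'],s['force'],s['moment'],s['qpos'],s['grip_width'])
a=bot.grab_frame("scene");b=bot.grab_frame("side")
A=cv2.resize(a[100:190,230:330],None,fx=6,fy=6,interpolation=cv2.INTER_CUBIC)[:,:400+200];B=cv2.resize(b[165:255,300:400],None,fx=6,fy=6,interpolation=cv2.INTER_CUBIC)
cv2.imwrite("pics/s4.png",cv2.resize(np.hstack([A,B]),None,fx=.66,fy=.66))
```

```text
[ 0.5399653  -0.17175863  0.26076936] [ 3.14022265e+00 -1.22115778e-03 -2.53797324e+00] [-0.09855388 -0.12409156 -1.99025248] [ 0.02628406 -0.02664044  0.00899089] [ 0.16554245  0.39874223  0.05143775  1.72454822 -0.02347505  1.02073332
  2.3996758 ] 0.013129439254045312
```

View pics/s4.png

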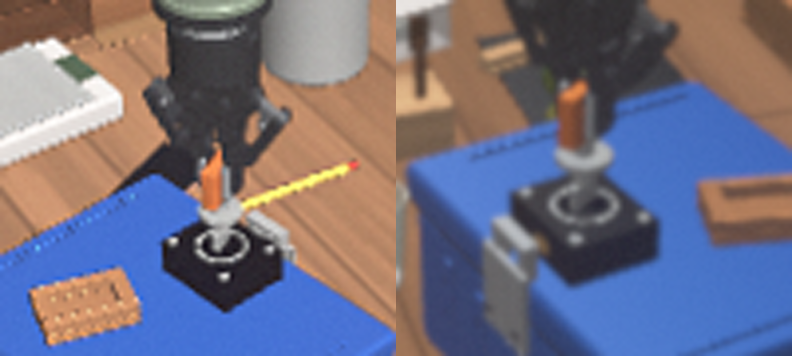

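>>> servo_tool:
  plan:
    - [0,0,-3,0,1]
    - [0,0,-6,0,1]
    - [0,0,-9,0,1]
    - [0,0,-11,0,1]
    - [0,0,-12.5,0,1]
    - [0,0,-13.5,0,1]
    - [0,0,-14,0,1]
    - [0,0,-14,0,1]
    - [0,0,-14,0,1]
    - [0,0,-14,0,1]

```text
clock: 7.9
position: [0.5405, -0.172, 0.2484]
tool_rot: [-3.141, 0.0, -2.538]
force: [-0.2, 0.4, -1.5]
grip_width: 0.0133
```

>>> servo_tool:
  plan:
    - [0,0,-0.5,0,1]
    - [0,0,-1,0,1]
    - [0,0,-1.5,0,1]
    - [0,0,-2,0,1]
    - [0,0,-2.5,0,1]
    - [0,0,-3,0,1]
    - [0,0,-3.2,0,1]
    - [0,0,-3.2,0,1]
    - [0,0,-3.2,0,1]
    - [0,0,-3.2,0,1]

```text
clock: 8.73
position: [0.5405, -0.1719, 0.2451]
tool_rot: [-3.142, 0.0, -2.538]
force: [-0.0, -0.2, -1.5]
grip_width: 0.0131
```

>>> servo_tool:
  plan:
    - [0,0,-0.2,0,1]
    - [0,0,-0.4,0,1]
    - [0,0,-0.6,0,1]
    - [0,0,-0.8,0,1]
    - [0,0,-1,0,1]
    - [0,0,-1.2,0,1]
    - [0,0,-1.4,0,1]
    - [0,0,-1.4,0,1]
    - [0,0,-1.4,0,1]
    - [0,0,-1.4,0,1]

```text
clock: 9.57
position: [0.5407, -0.1719, 0.2443]
tool_rot: [-3.141, 0.001, -2.538]
force: [-2.2, 0.8, 8.8]
grip_width: 0.0135
```

>>> servo_tool:
  plan:
    - [0,0,0.4,0,1]
    - [0,0,0.4,-0.015,1]
    - [0,0,0.4,-0.03,1]
    - [0,0,0.4,-0.05,1]
    - [0,0,0.4,-0.07,1]
    - [0,0,0.4,-0.09,1]
    - [0,0,0.4,-0.11,1]
    - [0,0,0.4,-0.13,1]
    - [0,0,0.4,-0.15,1]
    - [0,0,0.4,-0.15,1]

```text
clock: 10.4
position: [0.5408, -0.172, 0.2443]
tool_rot: [-3.141, 0.001, -2.691]
force: [0.5, 0.2, 5.4]
grip_width: 0.0137
```

>>> servo_tool:
  plan:
    - [0,0,0.15,0,1]
    - [0,0,0.15,-0.02,1]
    - [0,0,0.15,-0.04,1]
    - [0,0,0.15,-0.06,1]
    - [0,0,0.15,-0.08,1]
    - [0,0,0.15,-0.1,1]
    - [0,0,0.15,-0.12,1]
    - [0,0,0.15,-0.14,1]
    - [0,0,0.15,-0.15,1]
    - [0,0,0.15,-0.15,1]

```text
clock: 11.23
position: [0.5405, -0.1719, 0.2443]
tool_rot: [-3.141, 0.0, -2.84]
force: [0.3, 0.0, 5.4]
grip_width: 0.0135
```

>>> servo_tool:
  plan:
    - [0,0,0.2,0,1]
    - [0,0,0.2,-0.02,1]
    - [0,0,0.2,-0.04,1]
    - [0,0,0.2,-0.06,1]
    - [0,0,0.2,-0.08,1]
    - [0,0,0.2,-0.1,1]
    - [0,0,0.2,-0.12,1]
    - [0,0,0.2,-0.14,1]
    - [0,0,0.2,-0.15,1]
    - [0,0,0.2,-0.15,1]

```text
clock: 12.07
position: [0.5404, -0.1719, 0.2444]
tool_rot: [-3.142, -0.0, -2.989]
force: [-0.2, 0.6, 1.3]
grip_width: 0.0133
```

>>> servo_tool:
  plan:
    - [0,0,-0.1,0,1]
    - [0,0,-0.1,-0.02,1]
    - [0,0,-0.1,-0.04,1]
    - [0,0,-0.1,-0.06,1]
    - [0,0,-0.1,-0.08,1]
    - [0,0,-0.1,-0.1,1]
    - [0,0,-0.1,-0.12,1]
    - [0,0,-0.1,-0.14,1]
    - [0,0,-0.1,-0.15,1]
    - [0,0,-0.1,-0.15,1]

```text
clock: 12.9
position: [0.5405, -0.1719, 0.2443]
tool_rot: [-3.142, -0.0, -3.139]
force: [-0.1, -0.7, 1.2]
grip_width: 0.0135
```

>>> servo_tool:
  plan:
    - [0,0,-0.2,0,1]
    - [0,0,-0.2,-0.02,1]
    - [0,0,-0.2,-0.04,1]
    - [0,0,-0.2,-0.06,1]
    - [0,0,-0.2,-0.08,1]
    - [0,0,-0.2,-0.1,1]
    - [0,0,-0.2,-0.12,1]
    - [0,0,-0.2,-0.14,1]
    - [0,0,-0.2,-0.15,1]
    - [0,0,-0.2,-0.15,1]

```text
clock: 13.73
position: [0.5404, -0.1717, 0.244]
tool_rot: [3.142, -0.0, 2.994]
force: [0.0, -0.1, -2.0]
grip_width: 0.0131
```

>>> servo_tool:
  plan:
    - [0,0,-0.2,0,1]
    - [0,0,-0.4,0,1]
    - [0,0,-0.6,0,1]
    - [0,0,-0.8,0,1]
    - [0,0,-0.8,0,1]
    - [0,0,-0.8,0,1]
    - [0,0,-0.8,0,1]
    - [0,0,-0.8,0,1]
    - [0,0,-0.8,0,1]
    - [0,0,-0.8,0,1]

```text
clock: 14.57
position: [0.5405, -0.1719, 0.2434]
tool_rot: [-3.142, 0.0, 2.995]
force: [-0.2, 1.8, -1.9]
grip_width: 0.0132
```

Run:
```python
from h import *
s=bot.observe()
print(s['position'],s['tool_rot'],s['force'],s['moment'])
```

```text
[ 0.54050862 -0.1719256   0.24335368] [-3.14158132e+00  2.45003537e-05  2.99475139e+00] [-0.20998928  1.83561386 -1.85395988] [ 0.02948411 -0.00444873  0.01814318]
```

>>> servo_tool:
  plan:
    - [0,0,-0.8,0,1]
    - [0,0,-1.6,0,1]
    - [0,0,-2.4,0,1]
    - [0,0,-3.2,0,1]
    - [0,0,-4,0,1]
    - [0,0,-4.8,0,1]
    - [0,0,-5.6,0,1]
    - [0,0,-6,0,1]
    - [0,0,-6,0,1]
    - [0,0,-6,0,1]

```text
clock: 15.4
position: [0.5405, -0.1719, 0.2373]
tool_rot: [-3.142, -0.0, 2.995]
force: [0.9, 0.1, -1.9]
grip_width: 0.0133
```

>>> servo_tool:
  plan:
    - [0,0,-0.7,0,1]
    - [0,0,-1.4,0,1]
    - [0,0,-2.1,0,1]
    - [0,0,-2.8,0,1]
    - [0,0,-3.4,0,1]
    - [0,0,-3.8,0,1]
    - [0,0,-4,0,1]
    - [0,0,-4,0,1]
    - [0,0,-4,0,1]
    - [0,0,-4,0,1]

```text
clock: 16.23
position: [0.5405, -0.1719, 0.2334]
tool_rot: [-3.142, 0.0, 2.995]
force: [0.5, -0.3, -2.4]
grip_width: 0.0131
```

Run:
```python
from h import *
s=bot.observe()
print(s['position'],s['tool_rot'],s['force'],s['moment'],s['qpos'])
```

```text
[ 0.54049382 -0.17193065  0.23335957] [-3.14157194e+00  7.88953949e-06  2.99475488e+00] [ 0.462132   -0.28452084 -2.37621336] [ 0.0176025   0.03986062 -0.01033783] [ 0.04252505  0.43546017  0.22110775  1.76302143 -0.11350748  0.95549855
  1.73323924]
```

>>> servo_tool:
  plan:
    - [0,0,0,-0.02,1]
    - [0,0,0,-0.06,1]
    - [0,0,0,-0.11,1]
    - [0,0,0,-0.16,1]
    - [0,0,0,-0.21,1]
    - [0,0,0,-0.26,1]
    - [0,0,0,-0.31,1]
    - [0,0,0,-0.36,1]
    - [0,0,0,-0.39,1]
    - [0,0,0,-0.4,1]

```text
clock: 17.07
position: [0.5407, -0.1717, 0.2334]
tool_rot: [3.141, 0.0, 2.593]
force: [0.7, 1.2, -1.0]
grip_width: 0.0134
```

Run:
```python
from h import *
s=bot.observe()
print(s['position'],s['tool_rot'],s['force'],s['moment'],s['qpos'])
```

```text
[ 0.5407172  -0.17170669  0.23339844] [3.14137441e+00 2.93511288e-04 2.59251596e+00] [ 0.69872334  1.2405221  -0.99734712] [ 0.35386014 -0.3429156   0.0825911 ] [-0.02791127  0.44446783  0.31922079  1.76653207 -0.16603297  0.95657724
  1.38003862]
```

>>> servo_tool:
  plan:
    - [0,0,0,-0.03,1]
    - [0,0,0,-0.07,1]
    - [0,0,0,-0.12,1]
    - [0,0,0,-0.17,1]
    - [0,0,0,-0.22,1]
    - [0,0,0,-0.27,1]
    - [0,0,0,-0.32,1]
    - [0,0,0,-0.36,1]
    - [0,0,0,-0.39,1]
    - [0,0,0,-0.4,1]

```text
clock: 17.9
position: [0.5408, -0.1717, 0.2334]
tool_rot: [3.141, 0.0, 2.194]
force: [1.2, 1.1, -2.0]
grip_width: 0.0135
```

Run:
```python
from h import *
s=bot.observe()
print(s['position'],s['tool_rot'],s['force'],s['moment'])
a=bot.grab_frame("side")
cv2.imwrite("pics/s5.png",cv2.resize(a[190:260,310:390],None,fx=8,fy=8,interpolation=cv2.INTER_CUBIC))
```

```text
[ 0.54076204 -0.17171532  0.23338504] [3.14126189e+00 2.14272983e-04 2.19363488e+00] [ 1.23021007  1.13953233 -2.00042513] [ 0.27330243 -0.53808201  0.08283632]
```

View pics/s5.png

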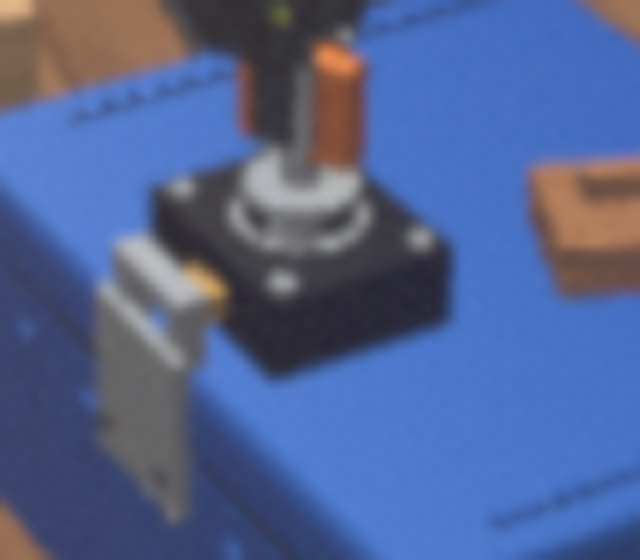

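>>> servo_tool:
  plan:
    - [0,0,0,-0.02,1]
    - [0,0,0,-0.04,1]
    - [0,0,0,-0.06,1]
    - [0,0,0,-0.08,1]
    - [0,0,0,-0.1,1]
    - [0,0,0,-0.11,1]
    - [0,0,0,-0.12,1]
    - [0,0,0,-0.13,1]
    - [0,0,0,-0.14,1]
    - [0,0,0,-0.14,1]

```text
clock: 18.78
position: [0.5406, -0.1718, 0.2334]
tool_rot: [3.141, 0.0, 2.054]
force: [4.3, 2.3, -0.9]
grip_width: 0.0135
```

```bash
cat > st.py <<'E'
from h import *
s=bot.observe()
print(s['position'].round(4),s['tool_rot'].round(4),s['force'].round(2),s['moment'].round(3),s['clock'])
E
python3 st.py
```

```text
[ 0.5406 -0.1718  0.2334] [3.1414e+00 1.0000e-04 2.0540e+00] [ 4.27  2.28 -0.87] [ 0.659 -1.172  0.093] 18.7833
```

>>> servo_tool:
  plan:
    - [0.2,0.1,0,0,1]
    - [0.2,0.1,0,-0.01,1]
    - [0.2,0.1,0,-0.02,1]
    - [0.2,0.1,0,-0.03,1]
    - [0.2,0.1,0,-0.04,1]
    - [0.2,0.1,0,-0.05,1]
    - [0.2,0.1,0,-0.05,1]
    - [0.2,0.1,0,-0.05,1]
    - [0.2,0.1,0,-0.05,1]
    - [0.2,0.1,0,-0.05,1]

```text
clock: 19.62
position: [0.5407, -0.1719, 0.2333]
tool_rot: [-3.142, 0.0, 2.005]
force: [3.3, 1.1, -0.5]
grip_width: 0.0136
```

```bash
python3 st.py
```

```text
[ 0.5407 -0.1719  0.2333] [-3.1416  0.      2.0048] [ 3.35  1.11 -0.54] [ 0.538 -0.927  0.118] 19.6167
```

>>> servo_tool:
  plan:
    - [0.2,0.1,0,0,1]
    - [0.2,0.1,0,-0.01,1]
    - [0.2,0.1,0,-0.02,1]
    - [0.2,0.1,0,-0.03,1]
    - [0.2,0.1,0,-0.04,1]
    - [0.2,0.1,0,-0.04,1]
    - [0.2,0.1,0,-0.04,1]
    - [0.2,0.1,0,-0.04,1]
    - [0.2,0.1,0,-0.04,1]
    - [0.2,0.1,0,-0.04,1]

```text
clock: 20.45
position: [0.5409, -0.1718, 0.2333]
tool_rot: [-3.141, -0.0, 1.965]
force: [2.1, 0.5, 0.6]
grip_width: 0.0135
```

```bash
python3 st.py
```

```text
[ 0.5409 -0.1718  0.2333] [-3.1415 -0.      1.9648] [2.06 0.53 0.56] [ 0.188 -0.466  0.101] 20.45
```

>>> servo_tool:
  plan:
    - [0.1,0,0,0,1]
    - [0.1,0,0,-0.01,1]
    - [0.1,0,0,-0.02,1]
    - [0.1,0,0,-0.03,1]
    - [0.1,0,0,-0.04,1]
    - [0.1,0,0,-0.04,1]
    - [0.1,0,0,-0.04,1]
    - [0.1,0,0,-0.04,1]
    - [0.1,0,0,-0.04,1]
    - [0.1,0,0,-0.04,1]

```text
clock: 21.28
position: [0.5409, -0.1717, 0.2333]
tool_rot: [-3.141, -0.0, 1.925]
force: [0.2, 0.5, -0.1]
grip_width: 0.0136
```

```bash
python3 st.py
```

```text
[ 0.5409 -0.1717  0.2333] [-3.1415e+00 -1.0000e-04  1.9247e+00] [ 0.17  0.55 -0.1 ] [ 0.13  -0.138  0.008] 21.2833
```

>>> servo_tool:
  plan:
    - [0,0,0,-0.01,1]
    - [0,0,0,-0.02,1]
    - [0,0,0,-0.03,1]
    - [0,0,0,-0.03,1]
    - [0,0,0,-0.03,1]
    - [0,0,0,-0.03,1]
    - [0,0,0,-0.03,1]
    - [0,0,0,-0.03,1]
    - [0,0,0,-0.03,1]
    - [0,0,0,-0.03,1]

```text
clock: 22.12
position: [0.541, -0.1717, 0.2333]
tool_rot: [-3.142, -0.0, 1.895]
force: [-0.4, 0.4, -0.7]
grip_width: 0.0132
```

Run:
```python
exec(open('st.py').read())
a=bot.grab_frame("side")
cv2.imwrite("pics/s6.png",cv2.resize(a[190:260,310:390],None,fx=8,fy=8,interpolation=cv2.INTER_CUBIC))
```

```text
[ 0.541  -0.1717  0.2333] [-3.1415 -0.      1.8948] [-0.38  0.4  -0.7 ] [ 0.073 -0.066  0.071] 22.1167
```

View pics/s6.png

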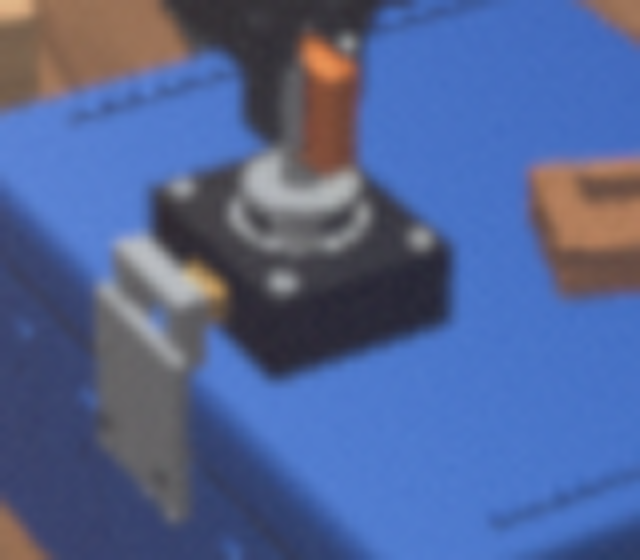

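>>> servo_tool:
  plan:
    - [0,0,0,-0.01,1]
    - [0,0,0,-0.02,1]
    - [0,0,0,-0.03,1]
    - [0,0,0,-0.03,1]
    - [0,0,0,-0.03,1]
    - [0,0,0,-0.03,1]
    - [0,0,0,-0.03,1]
    - [0,0,0,-0.03,1]
    - [0,0,0,-0.03,1]
    - [0,0,0,-0.03,1]

```text
clock: 23.0
position: [0.541, -0.1717, 0.2334]
tool_rot: [-3.142, -0.0, 1.865]
force: [0.4, -0.0, 0.7]
grip_width: 0.0132
```

```bash
python3 st.py
```

```text
[ 0.541  -0.1717  0.2334] [-3.1416 -0.      1.8648] [ 0.42 -0.04  0.74] [-0.002 -0.055  0.038] 23.0
```

>>> servo_tool:
  plan:
    - [0,0,0,-0.01,1]
    - [0,0,0,-0.02,1]
    - [0,0,0,-0.03,1]
    - [0,0,0,-0.03,1]
    - [0,0,0,-0.03,1]
    - [0,0,0,-0.03,1]
    - [0,0,0,-0.03,1]
    - [0,0,0,-0.03,1]
    - [0,0,0,-0.03,1]
    - [0,0,0,-0.03,1]

```text
clock: 23.83
position: [0.541, -0.1717, 0.2333]
tool_rot: [3.142, -0.0, 1.835]
force: [-0.0, 0.3, 0.4]
grip_width: 0.0135
```

```bash
python3 st.py
```

```text
[ 0.541  -0.1717  0.2333] [ 3.1416 -0.      1.8348] [-0.02  0.33  0.45] [-0.037 -0.05   0.026] 23.8333
```

>>> servo_tool:
  plan:
    - [0,0,0,-0.01,1]
    - [0,0,0,-0.02,1]
    - [0,0,0,-0.03,1]
    - [0,0,0,-0.03,1]
    - [0,0,0,-0.03,1]
    - [0,0,0,-0.03,1]
    - [0,0,0,-0.03,1]
    - [0,0,0,-0.03,1]
    - [0,0,0,-0.03,1]
    - [0,0,0,-0.03,1]

```text
clock: 24.67
position: [0.541, -0.1717, 0.2333]
tool_rot: [3.142, 0.0, 1.805]
force: [-0.9, -1.5, -0.7]
grip_width: 0.0136
```

Run:
```python
exec(open('st.py').read())
a=bot.grab_frame("scene")
cv2.imwrite("pics/s7.png",cv2.resize(a[130:190,260:330],None,fx=10,fy=10,interpolation=cv2.INTER_CUBIC))
a=bot.grab_frame("side")
cv2.imwrite("pics/s8.png",cv2.resize(a[200:250,310:370],None,fx=12,fy=12,interpolation=cv2.INTER_CUBIC))
```

```text
[ 0.541  -0.1717  0.2333] [3.1416 0.     1.8047] [-0.92 -1.48 -0.67] [-0.055 -0.035  0.121] 24.6667
```

View pics/s7.png

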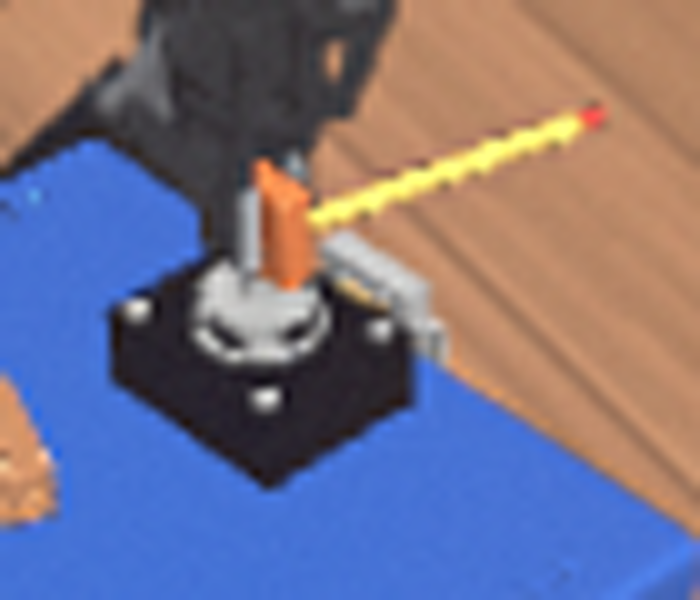

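View pics/s8.png

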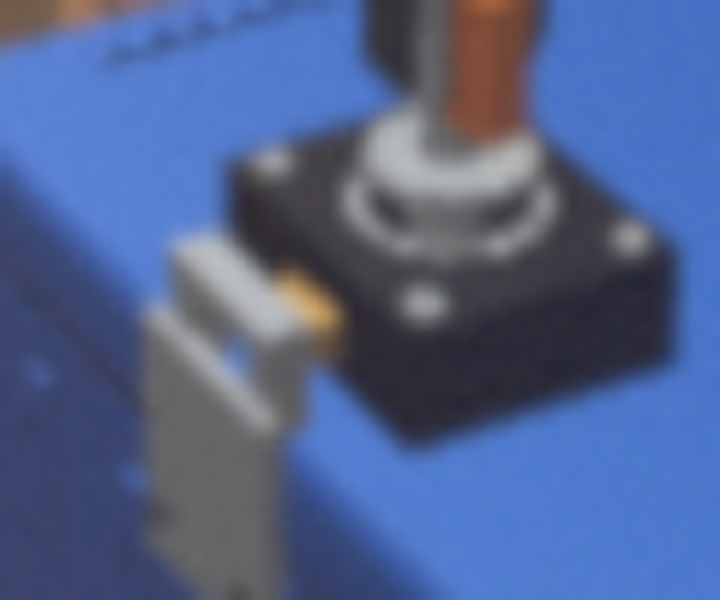

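>>> servo_tool:
  plan:
    - [0,0,0,-0.005,1]
    - [0,0,0,-0.01,1]
    - [0,0,0,-0.015,1]
    - [0,0,0,-0.02,1]
    - [0,0,0,-0.02,1]
    - [0,0,0,-0.02,1]
    - [0,0,0,-0.02,1]
    - [0,0,0,-0.02,1]
    - [0,0,0,-0.02,1]
    - [0,0,0,-0.02,1]

```text
clock: 25.6
position: [0.541, -0.1717, 0.2334]
tool_rot: [3.142, -0.0, 1.785]
force: [0.1, -0.2, 0.2]
grip_width: 0.0133
```

```bash
python3 st.py
```

```text
[ 0.541  -0.1717  0.2334] [ 3.1416 -0.      1.7848] [ 0.09 -0.23  0.17] [-0.06  -0.077  0.108] 25.6
```

>>> servo_tool:
  plan:
    - [0,0,0,-0.005,1]
    - [0,0,0,-0.01,1]
    - [0,0,0,-0.015,1]
    - [0,0,0,-0.02,1]
    - [0,0,0,-0.02,1]
    - [0,0,0,-0.02,1]
    - [0,0,0,-0.02,1]
    - [0,0,0,-0.02,1]
    - [0,0,0,-0.02,1]
    - [0,0,0,-0.02,1]

```text
clock: 26.43
position: [0.541, -0.1717, 0.2333]
tool_rot: [-3.142, -0.0, 1.765]
force: [-0.3, -0.2, -0.5]
grip_width: 0.0132
```

```bash
python3 st.py
```

```text
[ 0.541  -0.1717  0.2333] [-3.1416 -0.      1.7648] [-0.34 -0.21 -0.46] [-0.042 -0.031  0.108] 26.4333
```

>>> servo_tool:
  plan:
    - [0,0,0,-0.005,1]
    - [0,0,0,-0.01,1]
    - [0,0,0,-0.015,1]
    - [0,0,0,-0.02,1]
    - [0,0,0,-0.02,1]
    - [0,0,0,-0.02,1]
    - [0,0,0,-0.02,1]
    - [0,0,0,-0.02,1]
    - [0,0,0,-0.02,1]
    - [0,0,0,-0.02,1]

```text
clock: 27.27
position: [0.541, -0.1717, 0.2333]
tool_rot: [-3.142, -0.0, 1.745]
force: [-0.1, -1.2, 0.1]
grip_width: 0.0136
```

Run:
```python
exec(open('st.py').read())
a=bot.grab_frame("wrist")
cv2.imwrite("pics/w5.png",a)
```

```text
[ 0.541  -0.1717  0.2333] [-3.1416 -0.      1.7448] [-0.05 -1.18  0.09] [-0.023 -0.065  0.11 ] 27.2667
```

View pics/w5.png

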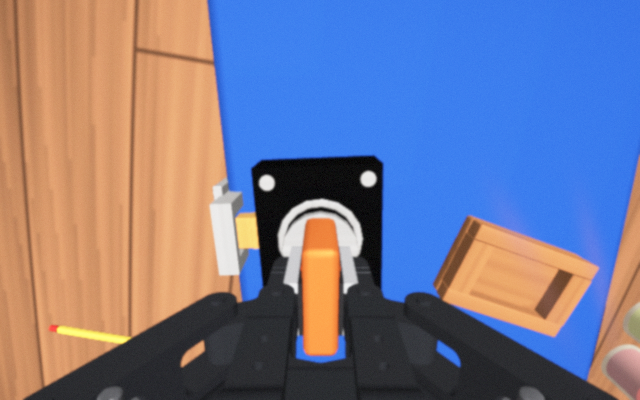

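>>> servo_tool:
  plan:
    - [0,0,0,-0.01,1]
    - [0,0,0,-0.02,1]
    - [0,0,0,-0.03,1]
    - [0,0,0,-0.03,1]
    - [0,0,0,-0.03,1]
    - [0,0,0,-0.03,1]
    - [0,0,0,-0.03,1]
    - [0,0,0,-0.03,1]
    - [0,0,0,-0.03,1]
    - [0,0,0,-0.03,1]

```text
clock: 28.15
position: [0.541, -0.1717, 0.2333]
tool_rot: [-3.142, -0.0, 1.715]
force: [0.3, 0.3, 0.3]
grip_width: 0.0136
```

```bash
python3 st.py
```

```text
[ 0.541  -0.1717  0.2333] [-3.1416 -0.      1.7148] [0.31 0.25 0.31] [-0.111 -0.082  0.057] 28.15
```

>>> servo_tool:
  plan:
    - [0,0,0,-0.01,1]
    - [0,0,0,-0.02,1]
    - [0,0,0,-0.02,1]
    - [0,0,0,-0.02,1]
    - [0,0,0,-0.02,1]
    - [0,0,0,-0.02,1]
    - [0,0,0,-0.02,1]
    - [0,0,0,-0.02,1]
    - [0,0,0,-0.02,1]
    - [0,0,0,-0.02,1]

```text
clock: 28.98
position: [0.541, -0.1717, 0.2333]
tool_rot: [-3.142, 0.0, 1.695]
force: [0.9, -0.5, -0.1]
grip_width: 0.0137
```

```bash
python3 st.py
```

```text
[ 0.541  -0.1717  0.2333] [-3.1416  0.      1.6948] [ 0.89 -0.52 -0.13] [-0.142 -0.162  0.056] 28.9833
```

>>> servo_tool:
  plan:
    - [0,0,0,-0.01,1]
    - [0,0,0,-0.02,1]
    - [0,0,0,-0.02,1]
    - [0,0,0,-0.02,1]
    - [0,0,0,-0.02,1]
    - [0,0,0,-0.02,1]
    - [0,0,0,-0.02,1]
    - [0,0,0,-0.02,1]
    - [0,0,0,-0.02,1]
    - [0,0,0,-0.02,1]

```text
clock: 29.82
position: [0.541, -0.1717, 0.2333]
tool_rot: [3.142, 0.0, 1.675]
force: [0.9, 1.0, -0.0]
grip_width: 0.0132
```

```bash
python3 st.py
```

```text
[ 0.541  -0.1717  0.2333] [3.1416 0.     1.6747] [ 0.88  1.04 -0.05] [-0.087 -0.161  0.092] 29.8167
```

>>> servo_tool:
  plan:
    - [0,0,0,-0.01,1]
    - [0,0,0,-0.02,1]
    - [0,0,0,-0.02,1]
    - [0,0,0,-0.02,1]
    - [0,0,0,-0.02,1]
    - [0,0,0,-0.02,1]
    - [0,0,0,-0.02,1]
    - [0,0,0,-0.02,1]
    - [0,0,0,-0.02,1]
    - [0,0,0,-0.02,1]

```text
clock: 30.65
position: [0.541, -0.1717, 0.2334]
tool_rot: [3.142, 0.0, 1.655]
force: [0.9, -0.2, -0.1]
grip_width: 0.0133
```

Run:
```python
exec(open('st.py').read())
a=bot.grab_frame("wrist")
cv2.imwrite("pics/w6.png",cv2.resize(a[140:290,200:400],None,fx=4,fy=4,interpolation=cv2.INTER_CUBIC))
```

```text
[ 0.541  -0.1717  0.2334] [3.1416 0.     1.6548] [ 0.85 -0.2  -0.11] [-0.239 -0.142  0.277] 30.65
```

View pics/w6.png

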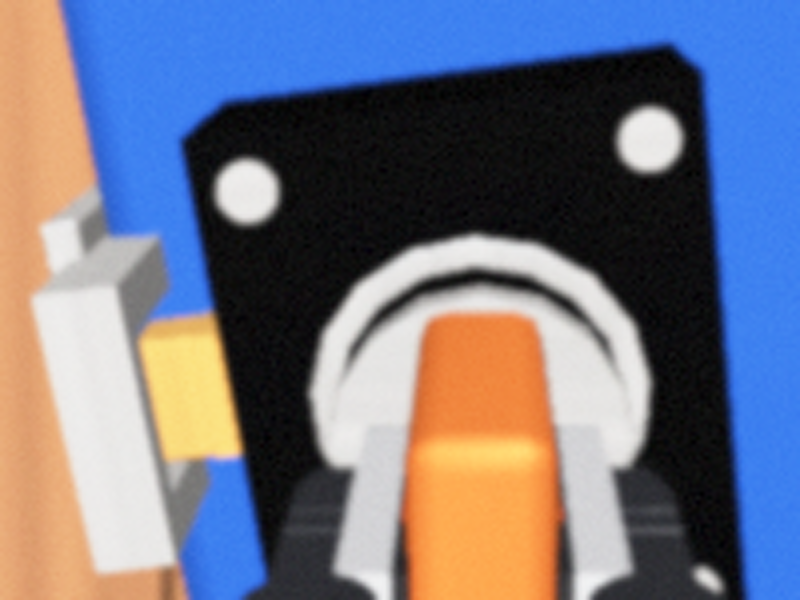

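>>> servo_tool:
  plan:
    - [0,0,0,0.02,1]
    - [0,0,0,0.04,1]
    - [0,0,0,0.055,1]
    - [0,0,1,0.055,1]
    - [0,0,3,0.055,1]
    - [0,0,6,0.055,1]
    - [0,0,10,0.055,1]
    - [0,0,15,0.055,1]
    - [0,0,21,0.055,1]
    - [0,0,28,0.055,1]

```text
clock: 31.53
position: [0.541, -0.1717, 0.262]
tool_rot: [-3.142, -0.0, 1.71]
force: [0.4, 0.1, -2.3]
grip_width: 0.0134
```

```bash
python3 st.py
```

```text
[ 0.541  -0.1717  0.262 ] [-3.1415e+00 -1.0000e-04  1.7097e+00] [ 0.41  0.11 -2.34] [0.01  0.022 0.048] 31.5333
```

>>> servo_tool:
  plan:
    - [0,0,15,0,1]
    - [0,0,35,0.05,1]
    - [0,5,43,0.15,1]
    - [-2,20,43,0.26,1]
    - [-6,45,43,0.37,1]
    - [-11,80,43,0.48,1]
    - [-16,115,43,0.59,1]
    - [-21,150,43,0.7,1]
    - [-26,185,43,0.81,1]
    - [-31,220,43,0.92,1]

```text
clock: 32.37
position: [0.5095, 0.0498, 0.3052]
tool_rot: [3.141, 0.001, 2.635]
force: [0.9, -0.1, -1.2]
grip_width: 0.0133
```

>>> servo_tool:
  plan:
    - [-5,35,0,0.1,1]
    - [-10,70,0,0.2,1]
    - [-15,105,0,0.3,1]
    - [-20,140,0,0.4,1]
    - [-25,175,0,0.5,1]
    - [-29,205,0,0.57,1]
    - [-32,225,0,0.61,1]
    - [-34,236,0,0.615,1]
    - [-34,240,0,0.615,1]
    - [-34,241,0,0.615,1]

```text
clock: 33.2
position: [0.4763, 0.2888, 0.3044]
tool_rot: [-3.141, 0.0, -3.041]
force: [0.2, -0.2, -1.9]
grip_width: 0.0134
```

Run:
```python
exec(open('st.py').read())
a=bot.grab_frame("wrist")
cv2.imwrite("pics/w7.png",a)
cv2.imwrite("pics/w7e.png",cv2.resize(a[200:280,270:370],None,fx=7,fy=7,interpolation=cv2.INTER_CUBIC))
```

```text
[0.4763 0.2888 0.3044] [-3.1410e+00  1.0000e-04 -3.0405e+00] [ 0.23 -0.24 -1.88] [ 0.02  -0.002 -0.009] 33.2
```

View pics/w7e.png

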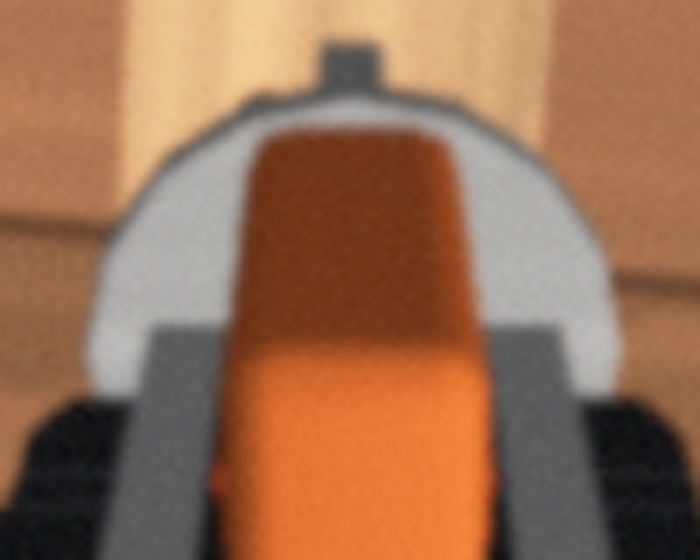

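>>> servo_tool:
  plan:
    - [0,0.4,-10,0.003,1]
    - [0,0.4,-40,0.003,1]
    - [0,0.4,-75,0.003,1]
    - [0,0.4,-110,0.003,1]
    - [0,0.4,-140,0.003,1]
    - [0,0.4,-160,0.003,1]
    - [0,0.4,-172,0.003,1]
    - [0,0.4,-178,0.003,1]
    - [0,0.4,-178,0.003,1]
    - [0,0.4,-178,0.003,1]

```text
clock: 34.08
position: [0.4764, 0.2891, 0.1267]
tool_rot: [-3.141, 0.0, -3.037]
force: [0.0, 0.9, -1.5]
grip_width: 0.0136
```

Run:
```python
exec(open('st.py').read())
a=bot.grab_frame("scene");b=bot.grab_frame("side")
A=cv2.resize(a[215:295,330:430],None,fx=4,fy=4,interpolation=cv2.INTER_CUBIC);B=cv2.resize(b[135:215,240:340],None,fx=4,fy=4,interpolation=cv2.INTER_CUBIC)
cv2.imwrite("pics/s9.png",np.hstack([A,B]))
```

```text
[0.4764 0.2891 0.1267] [-3.1415e+00  4.0000e-04 -3.0366e+00] [ 0.05  0.87 -1.5 ] [0.059 0.046 0.05 ] 34.0833
```

View pics/s9.png

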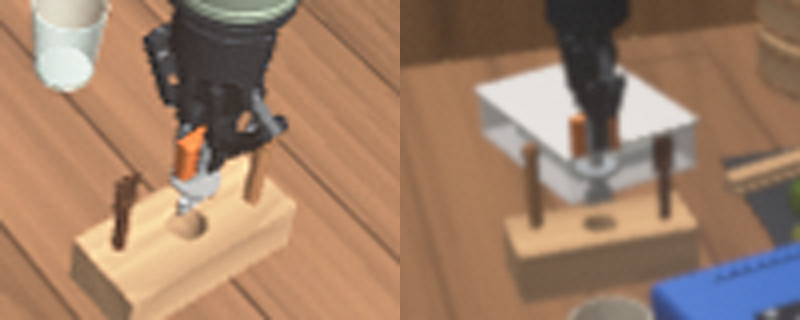

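>>> servo_tool:
  plan:
    - [0,0.4,-4,0,1]
    - [0,0.4,-8,0,1]
    - [0,0.4,-13,0,1]
    - [0,0.4,-19,0,1]
    - [0,0.4,-26,0,1]
    - [0,0.4,-34,0,1]
    - [0,0.4,-42,0,1]
    - [0,0.4,-47,0,1]
    - [0,0.4,-50,0,1]
    - [0,0.4,-50,0,1]

```text
clock: 35.02
position: [0.4757, 0.2899, 0.0755]
tool_rot: [-3.141, -0.001, -3.035]
force: [-0.1, 0.1, -1.3]
grip_width: 0.0133
```

```bash
python3 st.py
```

```text
[0.4757 0.2899 0.0755] [-3.1410e+00 -9.0000e-04 -3.0355e+00] [-0.1   0.14 -1.35] [-0.011 -0.013 -0.006] 35.0167
```

>>> servo_tool:
  plan:
    - [0,0,-1,0,1]
    - [0,0,-2,0,1]
    - [0,0,-3,0,1]
    - [0,0,-4,0,1]
    - [0,0,-4.3,0,1]
    - [0,0,-4.3,0,1]
    - [0,0,-4.3,0,1]
    - [0,0,-4.3,0,1]
    - [0,0,-4.3,0,1]
    - [0,0,-4.3,0,1]

```text
clock: 35.85
position: [0.4761, 0.2901, 0.0725]
tool_rot: [3.141, 0.0, -3.035]
force: [-1.3, -1.2, 4.4]
grip_width: 0.0134
```

>>> servo_tool:
  plan:
    - [0,0,0,0,0.6]
    - [0,0,0,0,0.5]
    - [0,0,0,0,0.3]
    - [0,0,0,0,0]
    - [0,0,0,0,-0.3]
    - [0,0,0,0,-0.6]
    - [0,0,0,0,-1]
    - [0,0,0,0,-1]
    - [0,0,0,0,-1]
    - [0,0,0,0,-1]

```text
clock: 36.68
position: [0.476, 0.2901, 0.072]
tool_rot: [-3.142, 0.0, -3.035]
force: [0.4, -0.3, -0.7]
grip_width: 0.0852
```

>>> servo_tool:
  plan:
    - [0,0,5,0,-1]
    - [0,0,15,0,-1]
    - [0,0,30,0,-1]
    - [0,0,50,0,-1]
    - [0,0,80,0,-1]
    - [0,0,110,0,-1]
    - [0,0,140,0,-1]
    - [0,0,160,0,-1]
    - [0,0,170,0,-1]
    - [0,0,170,0,-1]

```text
clock: 37.52
position: [0.4767, 0.2905, 0.2448]
tool_rot: [3.139, 0.003, -3.036]
force: [-0.3, 0.0, 0.1]
grip_width: 0.0856
```

Run:
```python
exec(open('st.py').read())
a=bot.grab_frame("scene");b=bot.grab_frame("side")
A=cv2.resize(a[235:305,330:430],None,fx=4,fy=4,interpolation=cv2.INTER_CUBIC);B=cv2.resize(b[145:215,240:340],None,fx=4,fy=4,interpolation=cv2.INTER_CUBIC)
C=cv2.resize(b[190:260,310:410],None,fx=4,fy=4,interpolation=cv2.INTER_CUBIC)
D=cv2.resize(a[130:200,240:340],None,fx=4,fy=4,interpolation=cv2.INTER_CUBIC)
cv2.imwrite("pics/s10.png",np.vstack([np.hstack([A,B]),np.hstack([D,C])]))
```

```text
[0.4767 0.2905 0.2448] [ 3.1395  0.0034 -3.0355] [-0.3   0.04  0.08] [ 0.008 -0.001 -0.012] 37.5167
```

View pics/s10.png

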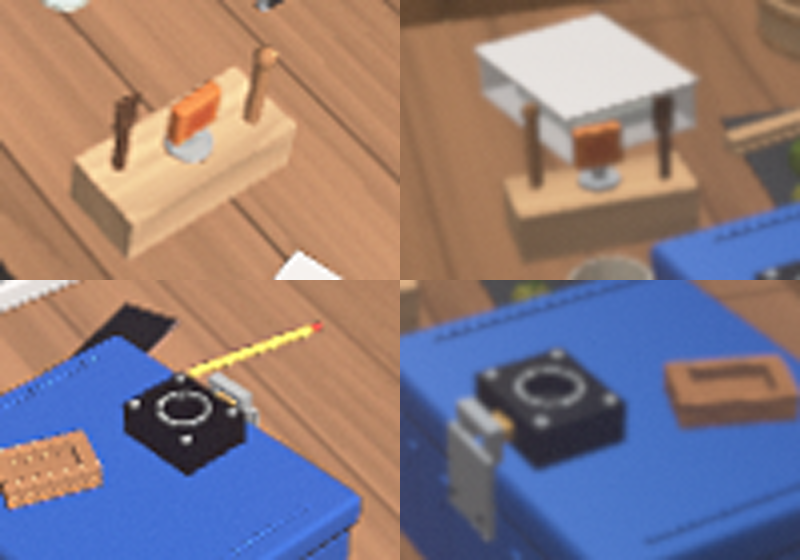

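```bash
python3 -c "
from workcell import bot
print(bot.job_done())"
```

```text
the job is handed in; nothing more can be done
None
```

The chest should be locked and the key is back upright in its hole in the stand. I handed the job in at about 37.6 s of the 64 s allowed. The hand-in gives no verdict, so this rests on my own readings.

- **Finding the slot:** I rested the key on the plug face and swept it clockwise until it dropped in. Net pressing force on the lock peaked at about 10 N on first touch and was 3–7 N at the readings during the sweep. The blade went to about 25 mm below the bore's mouth, against 26 mm for the slot floor.
- **Throwing the bolt:** I turned the key clockwise about 1.34 rad in total, including slack, until the torque rose from about 0.1 to 0.28 N m. I took that as the stop. By the given torque-to-force ratio it means about 28 N on the lock, less than the 35 N limit but nearer to it than I wanted. I did not push further.
- **Returning the key:** I backed off within the slack, drew the key out and let go. The gripper set it down at the height and position where it first gripped it (within 0.5 mm).

**Last checks:** the camera views show the key standing upright with its collar on the stand, and the brass bolt across the gap into the keeper. The gripper is clear and reads about 0 N. The mould and clear box look unmoved, and the parts of the tumbler, pencil and phone in view do too; I did not re-check the sweets or the shaping bar after the last move. I could not measure the bolt's throw directly because the keeper hides its tip. That it is fully thrown rests on the turn angle and the torque at the stop. No check failed or disagreed.

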